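Find the swivel head with the worn pivot and reject it

ROBOT

A 6-joint arm with a two-finger parallel gripper is mounted at the origin on a cart in front of the work surface, level with it; the furniture and walls round the work are solid. World frame = base frame: x ahead of the robot, y to its left, z up, the work surface at z = 0. Lengths are in m, angles in degrees, forces in N, time in s.
With the tool pointing down it reaches from about 0.275 to 0.75 m from the base axis. Payload 10.2 kg.
Tool frame: the origin (TCP) lies on the centre line of the jaws, within the pads' length; the fingertips stand 25 mm ahead of it and the grasp point (between the pads) lies 6 mm ahead of it; y points along the fingers, z is the direction in which the jaws open and shut, and the axes are right-handed (so a half turn about y gives the same grasp; the last joint's range is limited). The gripper opens to 85 mm and grips with 20 to 120 N. Pads are 22 mm wide; open, the fingers measure 114 mm over their backs; the gripper's body (76 mm by 85 mm) begins 54 mm behind the grasp point. The pads swing forward as they close: fully open they stand 13 mm farther back than shut.
Start: joints at [61.857, 17.928, 85.812, -0, 76.261, -12.8], TCP at [0.139, 0.506, 0.256] pointing down, gripper open.
Joint ranges: [-168.41, 168.41], [-55.51, 124.54], [10.69, 146.95], [-70.63, 250.63], [1, 178], [-165.06, 165.06]. Speed limits (degrees/s): [136.94, 136.94, 172.46, 180, 180, 180].

INTERFACE

Orientations are given as [roll, pitch, yaw] about the fixed x, y, z axes, in that order (R = Rz(yaw) Ry(pitch) Rx(roll)).
In Python, from bench import manip, status, viewer, job gives the robot as it stands. Calls block until the motion is done:
- manip.reach(position, orientation): joint-space move of the TCP to a pose.
- manip.move_l(position, frame=None, v=0.15): straight line of the TCP; frame=None keeps the orientation; v is the mean speed in m/s.
- manip.set_joints(angles): joint-space move.
- manip.grip(opening): finger opening in m; the grip force is fixed at half the most; returns when the fingers have stopped.
- manip.sleep(seconds).
- manip.inverse_kinematics(position, orientation): joint angles nearest the present ones, or None.
- status.observe(): the state.
- viewer.read_camera(name): name is "scene" or "top" or "wrist"; returns a dict with "image" (400x640x3 uint8, red, green, blue), "mtx" (3x3 intrinsics, pixels), "R" (3x3) and "t" (3): a world point X has camera coordinates R X + t. Camera axes: x right, y down, z forward; pixel columns grow to the right and rows downward; lengths in m; the calibration is good to about 2 mm. A picture is of the moment at which its call begins. There is no depth.
A pose or a line that the arm cannot do raises manip.Unreachable and nothing moves.
- job.close_job(): hands the job in, once; it reports no verdict.
The state is a dict: "time": time; "joint_pos": joint angles; "dq": joint speeds; "effort": joint torques, N m; "tool_pos": TCP position; "tool_rot": TCP orientation; "force": force on the tool from outside, world axes, zero at the start; "moment": the same for the moment, N m; "finger_gap": finger opening in m.
Only numpy, scipy, OpenCV 4.12 (cv2) and the standard library are available. Lean on these libraries where they do the work, as an engineer would, in place of code of your own. Each camera call takes 0.05 s, during which the arm holds its last target. There are 200 camera calls.

TASK

One of the three steel swivel heads in the aluminium stand has a worn, loose pivot. Working along the stand from the left-hand head to the right-hand one, rock each head's upright arm gently along the row, first to the left and then to the right, each time until it comes firm against your push (some 5 to 10 N, never hard), to feel its play. Then draw out the loose one and stand it upright on the white tub lid; leave the two sound heads seated in the stand and the other things where they are.

Things in the scene. Friction and masses are not known exactly. Their poses are not given: they have to be found in the camera images.
- head_1: Steel swivel head in a stand pocket, 0.4 kg. Heads 1-3 look alike; numbers tell neither place nor condition. Origin: centre of the foot's underside; z up, x along the pivot pin, y along the row, + to the left. Foot 34x34 mm up to z 46; collar 46x46 to z 54, rests on the stand; fork to z 85; pin at z 72; upright arm, 10 mm in y, 14 mm in x, ending in a round crossbar, 16 mm thick, 28 mm long in x, centred at z 132: the grip.
- head_2: Swivel head as head_1. The arm rocks about the pin to +y and -y only. Just one of the three heads is worn: its arm moves freely by about 0.11 rad each way (6.6 mm at 60 mm above the pin; drag about 0.6 N), then comes firm. A sound arm has about 0.008 rad each way, then comes firm. All arms start within 0.008 rad of the middle, so looks do not tell.
- head_3: Swivel head as head_1. Any head can be drawn straight up out of its pocket by its crossbar (neighbours' tops are 152 mm above the table), and stands by itself on its 34x34 mm foot.
- grip_1 (a point): centre of the round crossbar at the top of the arm of head 1, 60 mm above the pivot pin, 132 mm above the foot's underside; x along the crossbar, z along the arm. Pads clamped hard on the bar resist its turning and hide the play: push it with one finger at a time or hold it loosely
- neck_1 (a joint): head 1: elastic twist of its pivot pin under a sideways push on the arm, rad; + when pressed to the left (+y of the head), 0 unloaded; not the arm's play. 12 N m per rad: 0.02 rad is 4 N, 0.09 rad is 18 N at 60 mm above the pin; beyond 0.09 the pivot is spoilt
- grip_2 (a point): centre of the round crossbar at the top of the arm of head 2, 60 mm above the pivot pin, 132 mm above the foot's underside; x along the crossbar, z along the arm. Pads clamped hard on the bar resist its turning and hide the play: push it with one finger at a time or hold it loosely
- neck_2 (a joint): head 2: elastic twist of its pivot pin under a sideways push on the arm, rad; + when pressed to the left (+y of the head), 0 unloaded; not the arm's play. 12 N m per rad: 0.02 rad is 4 N, 0.09 rad is 18 N at 60 mm above the pin; beyond 0.09 the pivot is spoilt
- grip_3 (a point): centre of the round crossbar at the top of the arm of head 3, 60 mm above the pivot pin, 132 mm above the foot's underside; x along the crossbar, z along the arm. Pads clamped hard on the bar resist its turning and hide the play: push it with one finger at a time or hold it loosely
- neck_3 (a joint): head 3: elastic twist of its pivot pin under a sideways push on the arm, rad; + when pressed to the left (+y of the head), 0 unloaded; not the arm's play. 12 N m per rad: 0.02 rad is 4 N, 0.09 rad is 18 N at 60 mm above the pin; beyond 0.09 the pivot is spoilt
- stand: fixed aluminium block, 62x300 mm and 58 mm high, with three square pockets in its top, 100 mm apart along its y axis. Origin: centre of its underside, on the table; y along the row. The pockets are 35x35 mm, 46 mm deep in use: a head has 1 mm of clearance there, so it tilts a little and gives by itself about 3 mm either way at the arm's grip height
- seat_1 (a point): where the underside of a seated head lies in the left-hand pocket (left = the end at +y, the robot's left), 12 mm above the table; axes as the stand's
- seat_2 (a point): where the underside of a seated head lies in the middle pocket (left = the end at +y, the robot's left), 12 mm above the table; axes as the stand's
- seat_3 (a point): where the underside of a seated head lies in the right-hand pocket (left = the end at +y, the robot's left), 12 mm above the table; axes as the stand's
- lid_tray: milky white flat tub lid, 216 (its x) x 156 (its y) x 8 mm, lying fixed on the table to the right of the stand; the tray for rejects. Origin: centre of its underside; its top is flat, 8 mm above the table
- blue_bottle: loose blue round bottle, 62 mm across, 90 mm high, standing alone behind the stand (not the one by the lamp); bystander. Origin: centre of its underside
- agar_dish: loose round dish, 94 mm across, 17 mm high, in front of the stand at the left; bystander. Origin: centre of its underside
- dropper: loose small dropper bottle, 20 mm across, 82 mm high, in front of the stand; bystander. Origin: centre of its underside

How it is judged (in metres and radians):
On the way, in this order (a step that is already met when the one before it is completed fails the run):
1. the arm of the left-hand head is pressed firmly to the left (its pivot pin twisted by more than 0.02 rad, about 4 N at the grip height) (((horizontal distance between head_1 and seat_1 below 0.015 m and value of joint neck_1 above 0.02 rad) or (horizontal distance between head_2 and seat_1 below 0.015 m and value of joint neck_2 above 0.02 rad) or (horizontal distance between head_3 and seat_1 below 0.015 m and value of joint neck_3 above 0.02 rad))), for 0.05 s.
2. the arm of the left-hand head is pressed firmly to the right (its pivot pin twisted by more than 0.02 rad, about 4 N at the grip height) (((horizontal distance between head_1 and seat_1 below 0.015 m and value of joint neck_1 below -0.02 rad) or (horizontal distance between head_2 and seat_1 below 0.015 m and value of joint neck_2 below -0.02 rad) or (horizontal distance between head_3 and seat_1 below 0.015 m and value of joint neck_3 below -0.02 rad))), for 0.05 s.
3. the arm of the middle head is pressed firmly to the left (its pivot pin twisted by more than 0.02 rad, about 4 N at the grip height) (((horizontal distance between head_1 and seat_2 below 0.015 m and value of joint neck_1 above 0.02 rad) or (horizontal distance between head_2 and seat_2 below 0.015 m and value of joint neck_2 above 0.02 rad) or (horizontal distance between head_3 and seat_2 below 0.015 m and value of joint neck_3 above 0.02 rad))), for 0.05 s.
4. the arm of the middle head is pressed firmly to the right (its pivot pin twisted by more than 0.02 rad, about 4 N at the grip height) (((horizontal distance between head_1 and seat_2 below 0.015 m and value of joint neck_1 below -0.02 rad) or (horizontal distance between head_2 and seat_2 below 0.015 m and value of joint neck_2 below -0.02 rad) or (horizontal distance between head_3 and seat_2 below 0.015 m and value of joint neck_3 below -0.02 rad))), for 0.05 s.
5. the arm of the right-hand head is pressed firmly to the left (its pivot pin twisted by more than 0.02 rad, about 4 N at the grip height) (((horizontal distance between head_1 and seat_3 below 0.015 m and value of joint neck_1 above 0.02 rad) or (horizontal distance between head_2 and seat_3 below 0.015 m and value of joint neck_2 above 0.02 rad) or (horizontal distance between head_3 and seat_3 below 0.015 m and value of joint neck_3 above 0.02 rad))), for 0.05 s.
6. the arm of the right-hand head is pressed firmly to the right (its pivot pin twisted by more than 0.02 rad, about 4 N at the grip height) (((horizontal distance between head_1 and seat_3 below 0.015 m and value of joint neck_1 below -0.02 rad) or (horizontal distance between head_2 and seat_3 below 0.015 m and value of joint neck_2 below -0.02 rad) or (horizontal distance between head_3 and seat_3 below 0.015 m and value of joint neck_3 below -0.02 rad))), for 0.05 s.
At the end, for the whole second after the job is handed in: The head with the worn pivot stands upright (within 0.1 rad) and still on the tub lid, its foot's centre at least 13 mm inside the lid's edges; both sound heads are seated in pockets of the stand (within 6 mm, underside less than 17 mm above the table, tilted less than 0.08 rad) ((horizontal distance between head_1 and seat_1 below 0.006 m or horizontal distance between head_1 and seat_2 below 0.006 m or horizontal distance between head_1 and seat_3 below 0.006 m) and height (world z) of each of head_1, head_3 below 0.017 m and angle between each of head_1, head_3's own z axis and vertical below 0.08 rad and (horizontal distance between head_3 and seat_1 below 0.006 m or horizontal distance between head_3 and seat_2 below 0.006 m or horizontal distance between head_3 and seat_3 below 0.006 m) and x of head_2 in the frame of lid_tray between -0.095 and 0.095 m and y of head_2 in the frame of lid_tray between -0.065 and 0.065 m and z of head_2 in the frame of lid_tray between 0.004 and 0.013 m and angle between head_2's own z axis and vertical below 0.1 rad and linear speed of head_2 below 0.02 m/s and angular speed of head_2 below 0.2 rad/s); the robot touches nothing.
It fails at once if the pivot of a head is strained: its pin twisted by more than 0.09 rad (about 18 N sideways at the grip height) either way (value of joint any of neck_1, neck_2, neck_3 above 0.09 rad or value of joint any of neck_1, neck_2, neck_3 below -0.09 rad).
It fails at once if a sound head is pulled out of its pocket (lifted by more than 25 mm) (height (world z) of any of head_1, head_3 above 0.037 m).
It fails at once if the blue bottle, the agar dish or the dropper bottle is shifted by more than 30 mm or tipped over (distance of any of blue_bottle, agar_dish, dropper from where it was at the start of the episode above 0.03 m or angle between any of blue_bottle, dropper's own z axis and vertical above 0.5 rad).
It also fails if it takes over 72 s, if anything falls off the work surface, if the arm or the gripper's body presses on something with over 40 N, if the wrist force passes 120 N, or if a joint passes its speed limit or range.

## Working session

There is one attempt and no reset: what is moved stays moved. The work goes in short steps, each a Python script; the robot and the scene stay as the last script left them, time stands still between calls to the robot, and variables do not carry over. Pictures are saved under pics/ and viewed, about 8 in all and at most 12, crops included, and the job is handed in when it is done.

```bash
mkdir -p pics; python3 - <<'E'
from bench import manip,status,viewer
import cv2,pickle
s=status.observe();print(s)
d={n:viewer.read_camera(n) for n in("scene","top")}
pickle.dump(d,open("cams.pkl","wb"))
for n in d:
    cv2.imwrite(f"pics/{n}0.png",d[n]["image"][:,:,::-1]);print(n,d[n]["mtx"],d[n]["R"],d[n]["t"])
E
```

```text
{'time': 0.0, 'joint_pos': array([ 6.18570160e+01,  1.79597693e+01,  8.58544388e+01, -1.68367225e-04,
        7.62611026e+01, -1.27978596e+01]), 'dq': array([ 0.01795026,  0.01762937, -0.01221166, -0.00416334,  0.03777273,
        0.11258925]), 'effort': array([-1.44921294e-03, -4.12268364e+01, -2.59729260e+01, -3.05651392e-04,
        4.27658888e-03, -1.00393967e-05]), 'tool_pos': array([0.13881601, 0.50607799, 0.25572933]), 'tool_rot': array([-9.00734761e+01,  1.65228063e-02, -1.53450948e+01]), 'force': array([-0.59326891,  0.25331845,  0.12737084]), 'moment': array([ 0.01865471,  0.01034919, -0.07188093]), 'finger_gap': 0.08557143874445976}
scene [[459.79565991   0.         326.01995945]
 [  0.         459.79565991 193.03332651]
 [  0.           0.           1.        ]] [[ 0.72412596 -0.68953911  0.01331971]
 [-0.44626954 -0.48320418 -0.75323118]
 [ 0.5258185   0.53949007 -0.65762099]] [-0.41924602  0.36436376  0.95657938]
top [[416.89773367   0.         318.32101543]
 [  0.         416.89773367 198.42220772]
 [  0.           0.           1.        ]] [[ 4.09541397e-03 -9.99600508e-01 -2.79651930e-02]
 [-9.93351748e-01 -8.49298112e-04 -1.15115522e-01]
 [ 1.15045784e-01  2.82507191e-02 -9.92958390e-01]] [0.02869851 0.61824682 1.25153235]
```

View pics/top0.png

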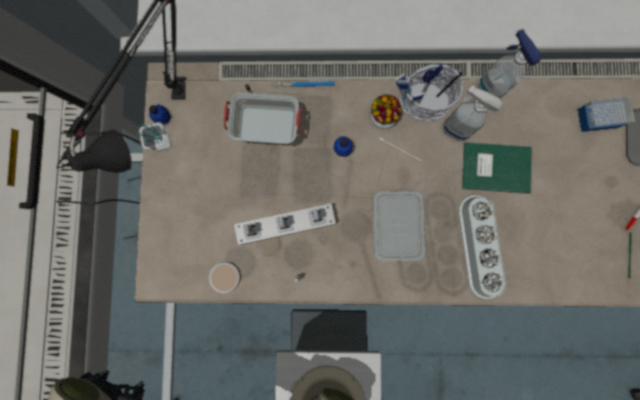

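View pics/scene0.png

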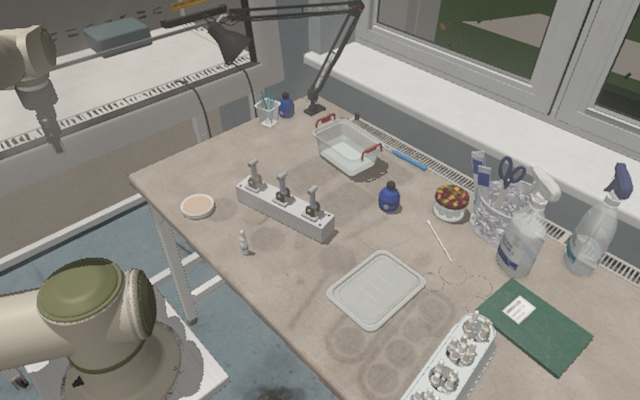

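The top view shows the stand at about (286,224), turned about 10°, with its heads at (253,230), (286,222) and (320,215). The lid is at (399,226), the bottle at (344,146), the dish at (225,277) and the dropper at (299,277). The scene view shows the same layout.

```bash
cat > h.py <<'E'
import numpy as np,cv2,pickle
def ray(c,uv,z):
    d=c["R"].T@np.linalg.solve(c["mtx"],[uv[0],uv[1],1]);o=-c["R"].T@c["t"]
    return o+d*(z-o[2])/d[2]
def proj(c,X):
    p=c["mtx"]@(c["R"]@np.asarray(X)+c["t"]);return p[:2]/p[2]
E
python3 - <<'E'
from h import *
d=pickle.load(open("cams.pkl","rb"));c=d["top"];g=cv2.cvtColor(c["image"],cv2.COLOR_RGB2HSV)
def rect(x0,y0,x1,y1,smax,vmin,z):
    m=((g[...,1]<smax)&(g[...,2]>vmin)).astype(np.uint8);r=np.zeros_like(m);r[y0:y1,x0:x1]=m[y0:y1,x0:x1]
    cs=cv2.findContours(r,0,1)[0];k=max(cs,key=cv2.contourArea)
    P=np.array([ray(c,p[0],z)[:2] for p in cv2.convexHull(k)],np.float32)*1000
    return cv2.minAreaRect(P)
for v in(170,185,200): print(v,rect(225,195,350,250,40,v,.058))
for v in (25,35,45): print(rect(362,180,435,272,v,110,.008))
for n,uv,z in(("bottle",(344,146),.05),("dish",(225,277),.01),("drop",(299,277),.05)): print(n,ray(c,uv,z))
t=cv2.resize(c["image"][190:290,220:440],None,fx=3.6,fy=3.6,interpolation=cv2.INTER_CUBIC)
s=cv2.resize(d["scene"]["image"][140:250,220:345],None,fx=5,fy=5,interpolation=cv2.INTER_CUBIC)
cv2.imwrite("pics/t1.png",t[:,:,::-1]);cv2.imwrite("pics/s1.png",s[:,:,::-1])
E
```

```text
170 ((523.2586059570312, 208.274169921875), (58.81945037841797, 143.64434814453125), 12.237897872924805)
185 ((520.5465087890625, 180.21554565429688), (24.947969436645508, 37.317054748535156), 14.178638458251953)Traceback (most recent call last):
  File "<stdin>", line 8, in <module>
  File "<stdin>", line 5, in rect
ValueError: max() iterable argument is empty
```

```bash
python3 - <<'E'
from h import *
d=pickle.load(open("cams.pkl","rb"));c=d["top"];g=cv2.cvtColor(c["image"],cv2.COLOR_RGB2HSV)
print(g[200:245:3,270:273:3].reshape(-1,3).tolist(), g[180:270:6,399].tolist())
def rect(x0,y0,x1,y1,smax,vmin,z):
    m=((g[...,1]<smax)&(g[...,2]>vmin)).astype(np.uint8);r=np.zeros_like(m);r[y0:y1,x0:x1]=m[y0:y1,x0:x1]
    r=cv2.morphologyEx(r,3,np.ones((5,5)))
    cs=cv2.findContours(r,0,1)[0]
    if not cs: return
    k=max(cs,key=cv2.contourArea)
    P=np.array([ray(c,p[0],z)[:2] for p in cv2.convexHull(k)],np.float32)*1000
    return cv2.minAreaRect(P)
for v in(130,140,150,160): print(v,rect(225,195,350,250,30,v,.058))
for s in (20,25,35): print(s,rect(362,180,435,272,s,110,.008))
for n,uv,z in(("bottle",(344,146),.05),("dish",(225,277),.01),("drop",(299,277),.05)): print(n,ray(c,uv,z))
s=cv2.resize(d["scene"]["image"][140:250,220:345],None,fx=5,fy=5,interpolation=cv2.INTER_CUBIC)
cv2.imwrite("pics/s1.png",s[:,:,::-1])
E
```

```text
[[17, 43, 126], [18, 44, 128], [16, 43, 131], [18, 43, 132], [16, 39, 137], [18, 30, 143], [30, 3, 180], [20, 4, 183], [30, 3, 183], [30, 3, 185], [30, 3, 186], [30, 3, 185], [30, 4, 174], [17, 42, 121], [17, 50, 128]] [[16, 43, 125], [17, 42, 129], [60, 8, 134], [70, 6, 135], [84, 9, 137], [84, 9, 137], [83, 7, 138], [83, 7, 138], [83, 7, 137], [83, 7, 140], [80, 6, 138], [83, 7, 137], [78, 9, 136], [83, 8, 130], [17, 43, 113]]
130 ((539.7758178710938, 133.99929809570312), (69.97917938232422, 303.9097900390625), 12.776543617248535)
140 ((540.1416015625, 134.5433807373047), (67.06878662109375, 303.36285400390625), 12.368570327758789)
150 ((540.625244140625, 134.74533081054688), (65.74909973144531, 301.6614685058594), 12.582639694213867)
160 ((539.6541137695312, 134.13626098632812), (61.988948822021484, 298.107177734375), 12.229025840759277)
20 ((537.6002197265625, -219.7668914794922), (159.36923217773438, 216.29156494140625), 89.3722152709961)
25 ((537.5870361328125, -221.3238067626953), (162.4832000732422, 216.4955596923828), 89.3722152709961)
35 ((554.3663940429688, -231.92926025390625), (189.27117919921875, 261.400146484375), 87.1077880859375)
bottle [ 0.77995623 -0.04899738  0.05      ]
dish [0.37545651 0.31970312 0.01      ]
drop [0.37971249 0.08672908 0.05      ]
```

View pics/s1.png

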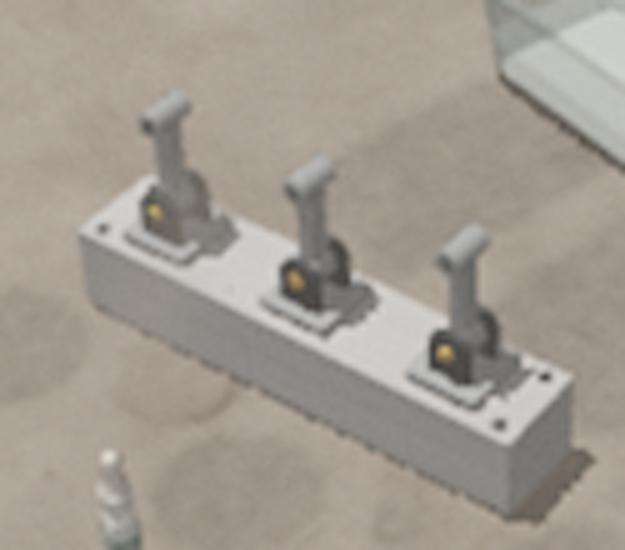

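```bash
cat >> h.py <<'E'
YAW=12.4;a=np.radians(YAW);S0=np.array([.540,.134]);YV=np.array([-np.sin(a),np.cos(a)])
LID=np.array([.5376,-.220])
ORI=[-90,0,YAW]
def P(s,z,S=None): return [*((S0 if S is None else S)+s*YV),z]
E
python3 - <<'E'
from h import *
from bench import manip,status,viewer
d=pickle.load(open("cams.pkl","rb"))
for s,uv in((.1,(253,162.6)),(0,(282,175.4)),(-.1,(312.8,189.6))):
    r=ray(d["scene"],uv,.144)[:2]-S0
    print(s,"scene along/across",r@YV,r@[YV[1],-YV[0]],proj(d["top"],P(s,.144)))
manip.grip(.045)
print(status.observe()["time"])
manip.reach(P(.1,.23),ORI)
s=status.observe();print(s["time"],s["tool_pos"],s["tool_rot"],s["finger_gap"],s["force"])
c=viewer.read_camera("wrist");pickle.dump(c,open("w.pkl","wb"))
cv2.imwrite("pics/w1.png",c["image"][:,:,::-1]);print([proj(c,P(x,.144)) for x in(.1,0)])
c=viewer.read_camera("scene");cv2.imwrite("pics/s2.png",cv2.resize(c["image"][110:250,200:360],None,fx=4,fy=4)[:,:,::-1])
E
```

```text
0.1 scene along/across 0.0943077008994585 -0.004209101845996718 [245.64812477 229.08210131]
0 scene along/across -0.0047691891334187345 -0.0027222846374948 [280.31663286 221.54728372]
-0.1 scene along/across -0.10465930775698341 -0.0031810603904302496 [315.00219105 214.00876047]
0.575
2.2917 [0.51813826 0.23238535 0.23010939] [-8.99893893e+01 -5.49983722e-03  1.24457819e+01] 0.04528194316201522 [-0.31773142  0.2148447  -0.17278549]
[array([321.221333  , 214.53032051]), array([179.54327265, 214.55872612])]
```

View pics/w1.png

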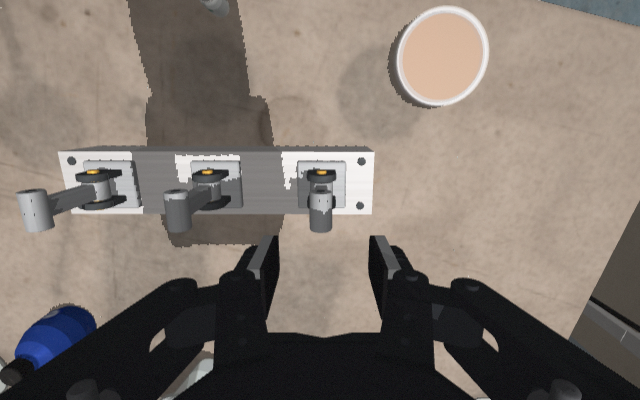

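The wrist view puts the left bar at (321,210) and the middle bar at (178,210). My projections were (321,214) and (180,214), so the bars sit about 3 mm nearer the robot than estimated. I'll correct for that and feel the left head.

```bash
cat >> h.py <<'E'
S0=np.array([.537,.133])
from bench import manip,status,viewer
def F():
    return np.mean([status.observe()["force"][:2]@YV for _ in range(3)])
def push(s0,z,sgn,f0,start=.008,tgt=5.5,step=.0008,maxs=.030):
    manip.move_l(P(s0+sgn*start,z),v=.05)
    k=start;log=[]
    while k<maxs:
        manip.sleep(.03);f=-sgn*(F()-f0);log.append((round(k*1e3,1),round(f,1)))
        if f>tgt: break
        k+=step; manip.move_l(P(s0+sgn*k,z),v=.02)
    s=status.observe();manip.sleep(.1);f=-sgn*(F()-f0)
    pos=(s["tool_pos"][:2]-S0)@YV-s0
    print("sgn",sgn,"hold",round(f,1),"pos",round(pos*1e3,2),"t",round(s["time"],2),log)
    return k,f
def feel(s0):
    f0=F()
    for sg in(1,-1): push(s0,.150,sg,f0)
    manip.move_l(P(s0,.150),v=.08)
E
python3 - <<'E'
from h import *
manip.move_l(P(.1,.150),v=.1)
print(status.observe()["time"])
feel(.1)
s=status.observe();print(s["time"],s["force"])
E
```

```text
3.3417
sgn 1 hold 6.9 pos 19.55 t 7.93 [(8.0, np.float64(0.4)), (8.8, np.float64(0.0)), (9.6, np.float64(-0.5)), (10.4, np.float64(-0.2)), (11.2, np.float64(-1.2)), (12.0, np.float64(-0.9)), (12.8, np.float64(-1.1)), (13.6, np.float64(0.8)), (14.4, np.float64(0.3)), (15.2, np.float64(0.5)), (16.0, np.float64(1.5)), (16.8, np.float64(1.4)), (17.6, np.float64(2.3)), (18.4, np.float64(3.4)), (19.2, np.float64(5.1)), (20.0, np.float64(6.3))]
sgn -1 hold 5.8 pos -20.64 t 13.31 [(8.0, np.float64(0.9)), (8.8, np.float64(0.4)), (9.6, np.float64(0.8)), (10.4, np.float64(0.7)), (11.2, np.float64(0.9)), (12.0, np.float64(1.4)), (12.8, np.float64(0.8)), (13.6, np.float64(-0.2)), (14.4, np.float64(0.0)), (15.2, np.float64(0.9)), (16.0, np.float64(0.9)), (16.8, np.float64(2.4)), (17.6, np.float64(2.1)), (18.4, np.float64(2.7)), (19.2, np.float64(2.6)), (20.0, np.float64(2.6)), (20.8, np.float64(5.7))]
13.8167 [-0.11377936  0.32767197 -0.13289602]
```

The left head comes firm about 5.5–6 mm past first contact on each side. That fits 3 mm of pocket give, about 0.5 mm of play and some elastic twist, so it looks sound. The right press was only 5.8 N, so I'll repeat it a little firmer and then feel the middle head.

```bash
cat >> h.py <<'E'
def F(n=5):
    v=[]
    for _ in range(n): v.append(status.observe()["force"][:2]@YV);manip.sleep(.01)
    return np.mean(v)
def feel(s0):
    f0=F(12)
    for sg in(1,-1): push(s0,.150,sg,f0,start=.0135,tgt=6.8)
    manip.move_l(P(s0,.150),v=.08)
E
python3 - <<'E'
from h import *
f0=F(12)
push(.1,.150,-1,f0,start=.0185,tgt=6.8)
manip.move_l(P(.1,.150),v=.08)
manip.move_l(P(.1,.19),v=.15);manip.move_l(P(0,.19),v=.15);manip.move_l(P(0,.150),v=.15)
feel(0)
s=status.observe();print(s["time"],s["force"])
E
```

```text
sgn -1 hold 7.1 pos -21.97 t 16.13 [(18.5, np.float64(1.0)), (19.3, np.float64(1.0)), (20.1, np.float64(2.9)), (20.9, np.float64(4.5)), (21.7, np.float64(6.1)), (22.5, np.float64(6.8))]
sgn 1 hold 7.0 pos 20.05 t 21.88 [(13.5, np.float64(-0.1)), (14.3, np.float64(0.5)), (15.1, np.float64(0.8)), (15.9, np.float64(2.2)), (16.7, np.float64(2.2)), (17.5, np.float64(2.2)), (18.3, np.float64(3.5)), (19.1, np.float64(4.9)), (19.9, np.float64(6.3)), (20.7, np.float64(7.8))]
sgn -1 hold 8.0 pos -22.39 t 26.82 [(13.5, np.float64(-0.1)), (14.3, np.float64(0.2)), (15.1, np.float64(0.1)), (15.9, np.float64(0.9)), (16.7, np.float64(2.3)), (17.5, np.float64(2.4)), (18.3, np.float64(1.9)), (19.1, np.float64(2.1)), (19.9, np.float64(2.5)), (20.7, np.float64(4.4)), (21.5, np.float64(5.9)), (22.3, np.float64(6.8)), (23.1, np.float64(7.9))]
27.4083 [ 0.54461546  0.40351394 -0.5357755 ]
```

The middle head behaves the same way as the left one, so the right-hand head should be the loose one. I'll check it.

```bash
python3 - <<'E'
from h import *
manip.move_l(P(0,.19),v=.2);manip.move_l(P(-.1,.19),v=.2);manip.move_l(P(-.1,.150),v=.2)
f0=F(12)
for sg in(1,-1): push(-.1,.150,sg,f0,start=.0155,tgt=6.8,maxs=.034,step=.0009)
s=status.observe();print(s["time"],s["force"])
E
```

```text
sgn 1 hold 7.8 pos 26.34 t 33.62 [(15.5, np.float64(-0.0)), (16.4, np.float64(-0.4)), (17.3, np.float64(0.5)), (18.2, np.float64(-0.1)), (19.1, np.float64(-0.2)), (20.0, np.float64(-0.0)), (20.9, np.float64(0.7)), (21.8, np.float64(1.1)), (22.7, np.float64(1.8)), (23.6, np.float64(2.2)), (24.5, np.float64(3.4)), (25.4, np.float64(5.0)), (26.3, np.float64(6.2)), (27.2, np.float64(8.4))]
sgn -1 hold 7.1 pos -27.71 t 39.38 [(15.5, np.float64(0.6)), (16.4, np.float64(0.8)), (17.3, np.float64(1.2)), (18.2, np.float64(0.4)), (19.1, np.float64(0.8)), (20.0, np.float64(1.0)), (20.9, np.float64(0.3)), (21.8, np.float64(1.1)), (22.7, np.float64(2.5)), (23.6, np.float64(3.3)), (24.5, np.float64(3.1)), (25.4, np.float64(3.1)), (26.3, np.float64(3.7)), (27.2, np.float64(5.4)), (28.1, np.float64(7.0))]
39.525 [0.06712891 5.52940174 2.52024786]
```

The right-hand head is the loose one. It travels about 54 mm between firm points, against about 42 mm for the other two. I'll centre on it, grip and draw it out.

```bash
python3 - <<'E'
from h import *
manip.move_l(P(-.1007,.150),v=.1)
manip.grip(.010);s=status.observe();print(s["time"],s["finger_gap"],s["force"],s["moment"])
manip.move_l(P(-.1007,.215),v=.06)
s=status.observe();print(s["time"],s["finger_gap"],s["force"],s["moment"])
manip.move_l(P(-.1007,.25),v=.1)
manip.move_l([*LID,.25],v=.2)
s=status.observe();print(s["time"],s["finger_gap"],s["force"],s["moment"],s["tool_pos"])
c=viewer.read_camera("scene");cv2.imwrite("pics/s3.png",cv2.resize(c["image"][120:360,220:480],None,fx=2.5,fy=2.5)[:,:,::-1])
c=viewer.read_camera("wrist");cv2.imwrite("pics/w3.png",c["image"][:,:,::-1])
E
```

```text
40.3333 0.014221588415600497 [-0.24500795 -1.76473436  2.3748157 ] [-0.3841687  -0.00944081  0.03151305]
41.5667 0.014199999584239509 [ 0.20514304  0.21342769 -4.77825118] [-0.00218464 -0.04007693 -0.00143857]
43.4917 0.014380443500276424 [-0.81368761  0.05773338 -3.80203446] [ 0.04197491 -0.0331408   0.06379189] [ 0.53774162 -0.21907687  0.25003873]
```

View pics/s3.png

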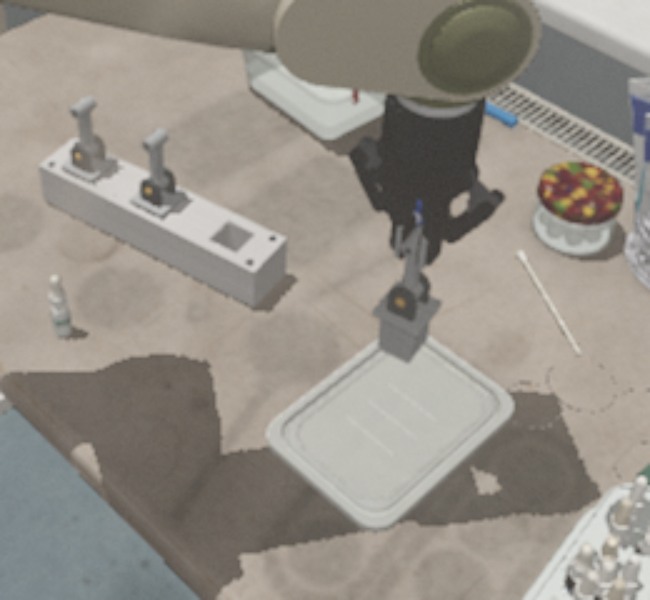

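View pics/w3.png

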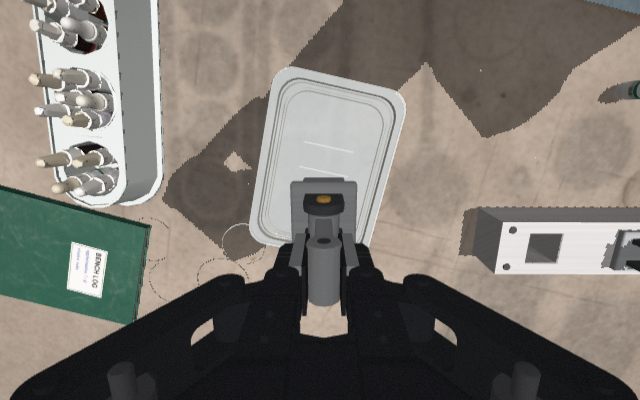

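The head hangs straight in the jaws with the lid beneath it, and the two sound heads are still seated. The empty pocket shows at (233,236) in the scene crop. I'll lower until the lid takes the load.

```bash
python3 - <<'E'
from h import *
manip.move_l([*LID,.153],v=.1);manip.sleep(.2)
fz=lambda:(np.mean([(manip.sleep(.01),status.observe()["force"][2])[1] for _ in range(5)]))
f0=fz();z=.153;log=[]
while z>.141:
    z-=.001;manip.move_l([*LID,z],v=.03);manip.sleep(.05);f=fz();log.append((round(z,3),round(f-f0,1)))
    if f-f0>2.5:break
s=status.observe();print(s["time"],f0,log,s["force"],s["moment"])
c=viewer.read_camera("scene");cv2.imwrite("pics/s4.png",cv2.resize(c["image"][160:340,260:460],None,fx=3.5,fy=3.3)[:,:,::-1])
for X in([*LID,.140],[*LID,.08],[*LID,.008]):print(proj(c,X))
E
```

```text
47.3417 -4.244138376926824 [(0.152, np.float64(0.1)), (0.151, np.float64(0.0)), (0.15, np.float64(0.1)), (0.149, np.float64(0.4)), (0.148, np.float64(0.4)), (0.147, np.float64(-0.3)), (0.146, np.float64(7.7))] [-0.7098816  0.5246804  3.1943146] [-0.02315132  0.15296135  0.00670899]
[381.2789913  249.04982484]
[378.89329701 266.43779351]
[376.25328161 285.67936402]
```

View pics/s4.png

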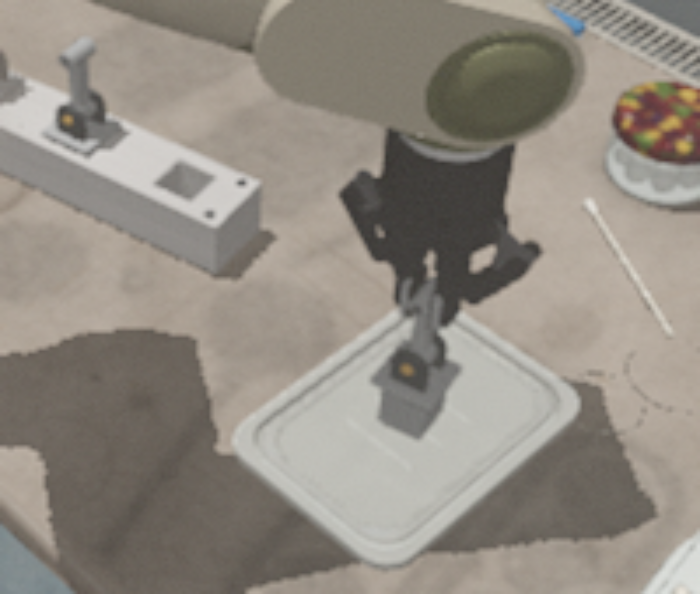

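The foot touched down at TCP z 0.146, as predicted, and stands near the lid's centre. I'll release and back off.

```bash
python3 - <<'E'
from h import *
manip.grip(.05);manip.sleep(.3)
manip.move_l([*LID,.20],v=.1);manip.move_l([.47,-.22,.30],v=.2);manip.sleep(.3)
s=status.observe();print(s["time"],s["force"],s["finger_gap"])
c=viewer.read_camera("scene")
cv2.imwrite("pics/s5.png",cv2.resize(c["image"][120:340,180:460],None,fx=2.8,fy=2.7)[:,:,::-1])
E
```

```text
49.8667 [-0.2601958   0.18677313  0.2621093 ] 0.05004202856550874
```

View pics/s5.png

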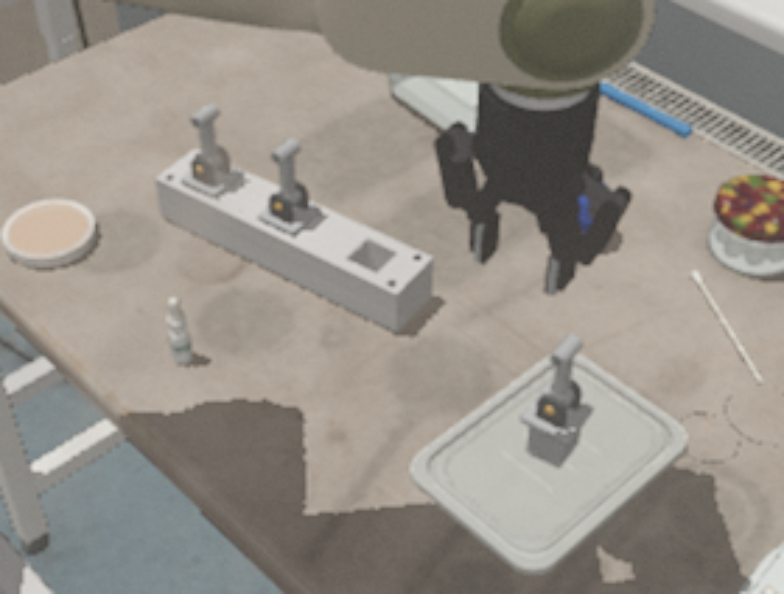

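The loose head stands clear of the gripper at (555,400) in this crop. Both sound heads are seated, and the dish and dropper haven't moved.

```bash
python3 -c "
from bench import job;job.close_job()"
```

```text
the job is handed in; nothing more can be done
```

The right-hand head is the worn one. It now stands on the white tub lid, and the job was handed in at about 50 s of the 72 s allowed, with no verdict reported.

**Feeling the heads:** I rocked all three from left to right with one finger at a time. Each was pressed to the left and then to the right at about 6–8 N. I repeated the left-hand head's right press because the first one, at 5.8 N, was a bit light.

| Head | Finger travel between firm points |
|---|---|
| Left | about 42 mm |
| Middle | about 42 mm |
| Right | about 54 mm |

The right-hand head's extra 12 mm matches the worn pivot's play of about 6 mm each way.

**Placing it:** I drew the right-hand head straight up and set it down near the centre of the lid. It touched at the expected height (TCP z 0.146 m), then I released it and backed the gripper off.

**Last checks:** The final picture shows the head standing free on the lid, both sound heads seated, and the dish and dropper where they were. Wrist force was about zero, so the robot was touching nothing. The blue bottle was mostly hidden behind the gripper, so I could not fully confirm its position; the arm was never lowered near it. I judged uprightness by eye and did not measure it.

**Disagreement:** The scene and top cameras differed by about 5 mm along the row when I located the heads. The close wrist view and the contact points settled it.

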